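Move the fragment guard to the next load frame

TASK

The core in one load frame has been crushed and the other frame holds a fresh core: move the clear fragment guard across. Pinch its two finger tabs together to draw the sprung hinge pin, lift the guard off, lower it gently into the empty hinge bracket of the other frame until you feel it sit fully home, and only then let the pin spring into its hole; do not force it, do not let it fall, and leave the other things on the bench where they are.

Things in the scene. Friction and masses are not known exactly. Their poses are not given: they have to be found in the camera images.
- guard: Fragment guard, 0.25 to 0.42 kg: clear sheet 132 wide x 182 high x 4 mm, aluminium edging, hung from an 18 mm dia x 154 mm hinge barrel. Origin: middle of the barrel on the hinge axis. y along the axis, z up (sheet reaches down to z = -195 mm), x square to the sheet, into the frame. Fixed stub pin at the barrel's -y end; sprung pin, 7 mm dia, round nose, sticks out 13 mm at the +y end.
- guard_grip (a point): Where to pinch the guard: 34 mm above the hinge axis, y = 0. Two upright tabs on the barrel, 20 mm (x) x 4 mm (y), from 10 to 50 mm above the axis. Outer faces: fixed tab y = -20 mm; pin's tab y = +35 mm free, +20 mm drawn (so 55 mm, then 40 mm across). Held squeezed to the stop (39 mm across), the tabs carry the guard. Axes as the guard's.
- guard_pin (a joint): Draw of the sprung pin, m: 0 = fully sprung out, 0.016 = stop. Spring: 5 N at 0, 10.5 N at 0.016. Beyond 0.013 its nose is inside the barrel and the guard lifts straight up. When the tabs are let go it springs out by itself if it faces its hole; if not, it stays stuck near 0.01 (0.007 to 0.013) against the bracket arm.
- guard_stub (a point): Middle of the part of the fixed stub pin (7 mm dia, 14 mm long) that lies in the bracket's slot: on the hinge axis, 84 mm to -y of the guard's origin.
- frame_a: Load frame, fixed: grey base 150 x 260 x 60 mm, two columns, crosshead (top 265 mm high; handwheel above to 316 mm), crushed core inside; the guard hangs on it at the start. Origin: centre of its underside; guard side is -x, z up. On the crosshead's guard side a steel hinge bracket with two arms, 160 mm apart inside, each 8 mm thick (y), 28 mm deep (x).
- frame_a_seat (a point): Hinge axis midway between frame_a's bracket arms, 95 mm in front (-x) of frame_a's centre, 255 mm above the bench; the guard's origin is here at the start. Axes as frame_a.
- frame_b: The other load frame, fixed; as frame_a, but with a whole fresh core and an empty hinge bracket: the guard goes here. The bracket is bolted through upright slots, so its height differs from frame to frame; carry the guard's axis 60 mm above frame_b_seat to pass over the arms from the front (-x), then lower it straight down.
- frame_b_seat (a point): Middle of frame_b's hinge axis with the bracket at its lowest setting, 243 mm above the bench. The bracket, and so the guard's seat, really is 4 to 20 mm higher than this point (not measured: feel for it); sideways it is exact. Guard and bracket crack if pressed together with over 28 N. Axes as frame_b.
- frame_b_slot (a point): In frame_b's -y bracket arm (bracket at lowest setting, as frame_b_seat): centre of the seated stub pin in an open-topped slot, 9 mm wide, its mouth flared to about 18 mm, arm top 14 mm above it. Lowered from above, the stub meets the slot's bottom as the barrel's other end meets its rest; pin and hole are then in line.
- frame_b_hole (a point): In frame_b's +y bracket arm (bracket at lowest setting, as frame_b_seat): centre of the round hole, 10 mm dia, for the sprung pin. Arm top 14 mm above it. Below the hole, inside the arm, a rest for the barrel's end.
- core: Loose rock core standing on the bench, 38 mm dia x 76 mm; leave it. Origin: centre of underside.
- platen: Loose steel platen disc, 60 mm dia x 20 mm; leave it. Origin: centre of underside.
- tin: Loose aluminium sample tin, 70 mm dia x 40 mm; leave it. Origin: centre of underside.
- caliper: Loose caliper, 170 mm long, lying flat along its x; leave it.
- brush: Loose brush lying along its x; leave it.
- spatula: Loose spatula lying along its x; leave it.
- dial_stand: Loose red magnet stand with a dial gauge, 190 mm high; leave it. Origin: centre of underside.
There are look-alikes about, which are no part of the job. What is meant by the guard is not blue, and is the smaller of those in its own colour.

How it is judged (in metres and radians):
On the way, in this order (a step that is already met when the one before it is completed fails the run):
1. pin drawn and guard lifted clear of the first frame's bracket (z of guard in the frame of frame_a_seat above 0.025 m and contact force between guard and frame_a below 0.2 N), for 0.1 s.
2. guard sits in the other frame's bracket with the pin still drawn (value of joint guard_pin above 0.012 m and horizontal distance between guard and frame_b_seat below 0.006 m and z of guard in the frame of frame_b_seat below 0.024 m and contact force between guard and frame_b above 1 N), for 0.15 s.
At the end, for the whole second after the job is handed in: The guard hangs at rest on frame_b: hinge axis within 6 mm sideways of frame_b_seat and 0 to 24 mm above it, in line within 0.05 rad, its pin sprung into the hole to within 3 mm of full stroke; it was seated before the pin was let go (value of joint guard_pin below 0.003 m and horizontal distance between guard and frame_b_seat below 0.006 m and z of guard in the frame of frame_b_seat between 0 and 0.024 m and angle between the y axis of guard and the y axis of frame_b, either way round below 0.05 rad and linear speed of guard below 0.05 m/s); the robot touches nothing.
It fails at once if guard forced against a load frame (over 28 N) (contact force between guard and frame_a above 28 N or contact force between guard and frame_b above 28 N).
It fails at once if guard dropped (height (world z) of guard below 0.22 m).
It fails at once if a thing on the bench shifted by more than 20 mm (distance of any of core, platen, tin, caliper, brush, spatula, dial_stand from where it was at the start of the episode above 0.02 m).
It also fails if it takes over 51 s, if anything falls off the work surface, if the arm or the gripper's body presses on something with over 40 N, if the wrist force passes 120 N, or if a joint passes its speed limit or range.

ROBOT

A 6-joint arm with a two-finger parallel gripper is mounted at the origin on the work surface. World frame = base frame: x ahead of the robot, y to its left, z up, the work surface at z = 0. Lengths are in mm, angles in rad, forces in N, time in s.
With the tool pointing down it reaches from about 350 to 850 mm from the base axis. Payload 8.1 kg.
Tool frame: the origin (TCP) lies at the very end of the fingers, on their centre line; the grasp point (between the pads) lies 19 mm behind it (ctrl.hold_point_z is the distance from the TCP to the grasp point, in mm); z points along the fingers, x is the direction in which the jaws open and shut, and the axes are right-handed (so a half turn about z gives the same grasp; the last joint's range is limited). The gripper opens to 93 mm and grips with 3 to 60 N. Pads are 15 mm wide; open, the fingers measure 128 mm over their backs; the gripper's body (75 mm by 188 mm) begins 65 mm behind the grasp point.
Start: joints at [-1.306, 0.13, 1.488, -0, 1.523, -0.085], TCP at [205.646, -563.662, 218.635] pointing down, gripper open.
Joint ranges: [-2.96, 2.96], [-0.89, 2.26], [0.02, 2.5], [-1.34, 4.48], [0, 2.73], [-2.66, 2.66]. Speed limits (rad/s): [2.39, 2.39, 2.79, 3.14, 3.14, 3.14].

INTERFACE

Orientations are given as a unit quaternion [w, x, y, z].
In Python, from station import ctrl, command_gripper, imaging gives the robot as it stands. Calls block until the motion is done:
- ctrl.move_pose(position, orientation): joint-space move of the TCP to a pose.
- ctrl.servo_line(position, rot=None, v=150, stop_force=None): straight line of the TCP; rot=None keeps the orientation; v is the mean speed in mm/s. With stop_force (N) it stops when the force on the tool has changed by that much, and returns True; else False.
- ctrl.set_joints(angles): joint-space move.
- command_gripper(opening, force=None): finger opening in mm; force is the grip in N (None keeps the last); returns when the fingers have stopped.
- ctrl.pause(seconds).
- ctrl.inverse_kinematics(position, orientation): joint angles nearest the present ones, or None.
- imaging.capture(name): name is "side" or "top" or "wrist"; returns a dict with "frame" (480x640x3 uint8, red, green, blue), "range_z" (480x640 float32, mm along the optical axis (not along the pixel's ray), 0 where there is no reading), "mtx" (3x3 intrinsics, pixels), "k1" (the pictures are not rectified: a ray, as slopes to the right and down, at radius r is drawn at 1 + k1 r^2 times it, then the intrinsics apply), "R" (3x3) and "t" (3): a world point X has camera coordinates R X + t. Camera axes: x right, y down, z forward; pixel columns grow to the right and rows downward; lengths in mm; the calibration is good to about 2 mm. A picture is of the moment at which its call begins.
A pose or a line that the arm cannot do raises ctrl.PlanningError and nothing moves.
- ctrl.hand_in(): hands the job in, once; it reports no verdict.
Readings, each from a call of its own:
- ctrl.read_t(): time.
- ctrl.read_joint_positions(): joint angles.
- ctrl.read_dq(): joint speeds.
- ctrl.read_effort(): joint torques, N m.
- ctrl.read_position(): TCP position.
- ctrl.read_ee_rot(): TCP orientation.
- ctrl.read_force(): force on the tool from outside, world axes, zero at the start.
- ctrl.read_torque(): the same for the moment, N m.
- ctrl.read_finger_gap(): finger opening in mm.
Only numpy, scipy, OpenCV 4.12 (cv2) and the standard library are available. Lean on these libraries where they do the work, as an engineer would, in place of code of your own. Each camera call takes 0.05 s, during which the arm holds its last target. There are 200 camera calls.

## Working session

There is one attempt and no reset: what is moved stays moved. The work goes in short steps, each a Python script; the robot and the scene stay as the last script left them, time stands still between calls to the robot, and variables do not carry over. Pictures are saved under pics/ and viewed, about 8 in all and at most 12, crops included, and the job is handed in when it is done.

```bash
ls; mkdir -p pics; cat > h.py <<'E'
import numpy as np, cv2
from station import ctrl, command_gripper, imaging
def snap(n,f):
    c=imaging.capture(n); cv2.imwrite(f'pics/{f}.png',c['frame'][:,:,::-1]); np.savez(f'pics/{f}.npz',**c); return c
def ray(c,u,v):
    K=c['mtx']; d=np.array([(u-K[0,2])/K[0,0],(v-K[1,2])/K[1,1]]); s=d.copy()
    for _ in range(20): s=d/(1+float(c['k1'])*(s@s))
    return s
def at_depth(c,u,v,z):
    s=ray(c,u,v); return c['R'].T@(np.array([s[0]*z,s[1]*z,z])-c['t'])
def on_plane(c,u,v,h):
    s=ray(c,u,v); d=c['R'].T@np.array([s[0],s[1],1]); o=-c['R'].T@c['t']; return o+d*(h-o[2])/d[2]
def cloud(c):
    K=c['mtx']; v,u=np.mgrid[0:480,0:640]; d=np.stack([(u-K[0,2])/K[0,0],(v-K[1,2])/K[1,1]],-1); s=d.copy()
    for _ in range(20): s=d/(1+float(c['k1'])*(s**2).sum(-1,keepdims=True))
    z=c['range_z'][...,None]; P=np.concatenate([s*z,z],-1)
    return (P-c['t'])@c['R']
E
python3 - <<'E'
from h import *
for n in('top','side'):
    c=snap(n,n+'1'); print(n,-c['R'].T@c['t'],c['R'][2],c['mtx'][0,0],c['k1'])
print(ctrl.read_t())
E
```

```text
pics
top [ 255.314779    -23.30911753 1569.45560895] [ 0.187599   -0.0012151  -0.98224495] 531.9033862549231 -0.10333623928820367
side [448.47268605 831.04712492 961.03615132] [ 0.05672697 -0.74092339 -0.6691895 ] 499.8152426458581 -0.07173587191152515
0.1
```

View pics/top1.png

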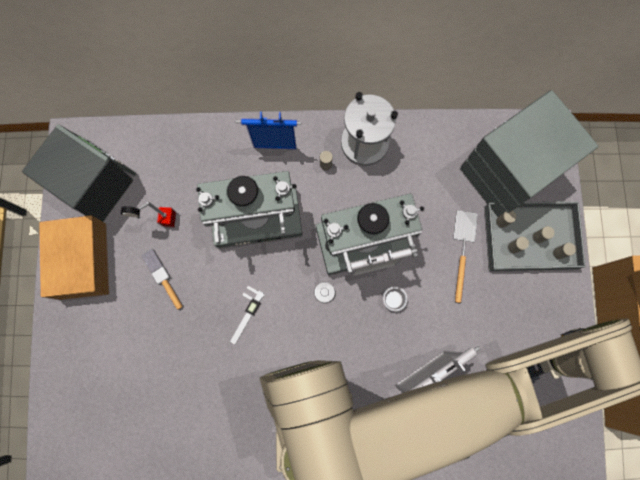

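View pics/side1.png

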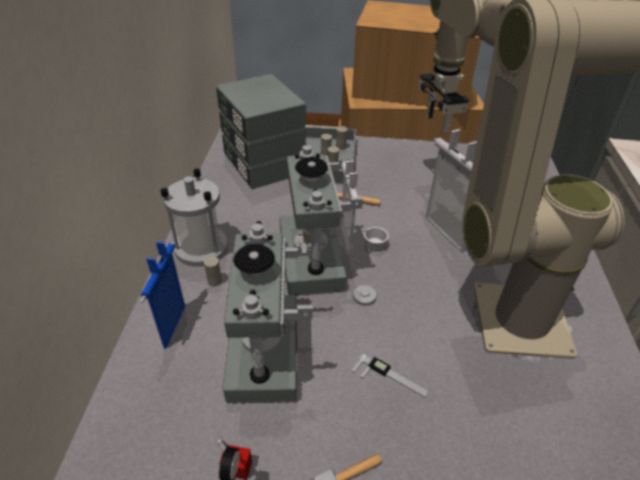

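The top view shows frame A with the guard at about (370,225) and frame B with the empty bracket at (245,205). The blue guard at (270,130) and the big clear one at (440,370) are look-alikes. The side view agrees.

```bash
python3 - <<'E'
from h import *
for n in('top1','side1'):
    c=dict(np.load(f'pics/{n}.npz')); P=cloud(c); print(n)
    boxes=dict(A=((320,300,195,275)),B=(195,300,170,245)) if n[0]=='t' else dict(A=(285,345,140,290),B=(225,315,220,400))
    for k in boxes:
        b=(320,425,190,280) if (n[0]=='t' and k=='A') else boxes[k]
        Q=P[b[2]:b[3],b[0]:b[1]].reshape(-1,3)
        q=Q[(Q[:,2]>258)&(Q[:,2]<272)]; print(k,'top',len(q),q.mean(0).round(1),cv2.minAreaRect(q[:,:2].astype(np.float32)))
        q=Q[(Q[:,2]>50)&(Q[:,2]<70)]; print(k,'base',len(q),cv2.minAreaRect(q[:,:2].astype(np.float32)))
c=dict(np.load('pics/top1.npz'))
f=c['frame'][165:285,185:435]; cv2.imwrite('pics/crop1.png',cv2.resize(f,None,fx=3.2,fy=3.2,interpolation=cv2.INTER_CUBIC)[:,:,::-1])
E
```

```text
top1
A top 2980 [ 525.1 -158.7  264.4] ((517.035400390625, -163.16131591796875), (160.05770874023438, 241.4195556640625), 12.947805404663086)
A base 1072 ((496.42462158203125, -143.46725463867188), (266.6906433105469, 140.03964233398438), 77.99942016601562)
B top 2360 [612.9 160.3 264.5] ((592.6381225585938, 160.2000274658203), (160.1085968017578, 239.2218017578125), 7.392443656921387)
B base 1550 ((617.6055908203125, 164.72210693359375), (146.40438842773438, 262.7144470214844), 7.862962245941162)
side1
A top 1723 [ 538.5 -122.7  264.8] ((518.7006225585938, -106.72607421875), (144.06394958496094, 352.618408203125), 10.506271362304688)
A base 2165 ((550.6889038085938, -350.26812744140625), (184.67605590820312, 663.5491943359375), 8.249845504760742)
B top 3030 [612.2 194.2 264.7] ((592.9675903320312, 163.023193359375), (158.1279296875, 242.73208618164062), 7.181307792663574)
B base 4302 ((608.5712280273438, 24.799468994140625), (557.78857421875, 166.39138793945312), 88.52848052978516)
```

View pics/crop1.png

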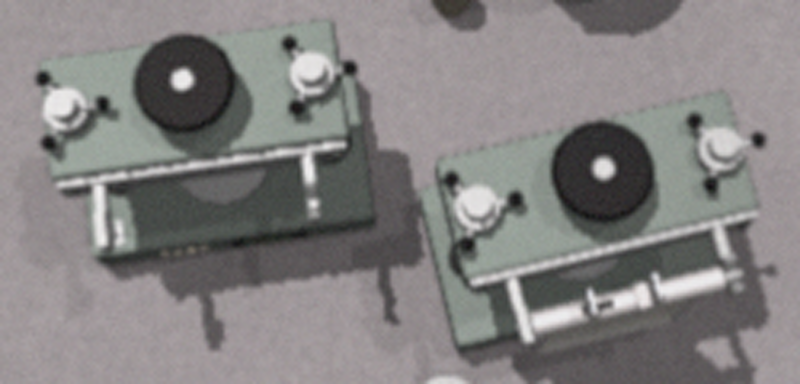

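```bash
cat >> h.py <<'E'
from scipy.spatial.transform import Rotation as Ro
def quat(yaw,flip=0):
    y=np.array([-np.sin(yaw),np.cos(yaw),0])*(-1 if flip else 1); z=np.array([0,0,-1.])
    q=Ro.from_matrix(np.stack([y,np.cross(z,y),z],1)).as_quat(); return [q[3],*q[:3]]
def off(yaw,dx,dy): return np.array([np.cos(yaw)*dx-np.sin(yaw)*dy,np.sin(yaw)*dx+np.cos(yaw)*dy,0])
E
python3 - <<'E'
from h import *
c=dict(np.load('pics/top1.npz'))
for n,u,v,yaw in (('A',373.4,217.5,12.9),('B',241.9,189.7,7.3)):
    ctr=on_plane(c,u,v,316); yw=np.radians(yaw); s=ctr+off(yw,-95,0); print(n,ctr,s)
    for fl in(0,1):
        print(fl,ctrl.inverse_kinematics([s[0],s[1],420],quat(yw,fl)),ctrl.inverse_kinematics([s[0],s[1],270],quat(yw,fl)))
print(ctrl.read_ee_rot(),ctrl.read_force())
E
```

```text
A [ 545.86566444 -156.22465142  316.        ] [ 453.26335099 -177.43341244  316.        ]
0 [-4.78502032e-01 -1.65200954e-01  1.41659586e+00 -4.44089210e-16
  1.89019775e+00 -2.27444583e+00] [-4.78502032e-01 -1.95783053e-01  1.71446906e+00 -4.44089210e-16
  1.62290665e+00 -2.27444583e+00]
1 [-4.78502032e-01 -1.65200954e-01  1.41659586e+00 -4.44089210e-16
  1.89019775e+00  8.67146821e-01] [-4.78502032e-01 -1.95783053e-01  1.71446906e+00 -4.44089210e-16
  1.62290665e+00  8.67146821e-01]
B [621.31598717 163.2327422  316.        ] [527.08601512 151.16160438 316.        ]
0 [ 1.85781391e-01  3.93466463e-04  1.26021721e+00 -4.44089210e-16
  1.88098197e+00 -1.51242397e+00] [ 1.85781391e-01 -2.56560473e-02  1.55681409e+00 -4.44089210e-16
  1.61043461e+00 -1.51242397e+00]
1 [ 1.85781391e-01  3.93466463e-04  1.26021721e+00 -4.44089210e-16
  1.88098197e+00  1.62916868e+00] [ 1.85781391e-01 -2.56560473e-02  1.55681409e+00 -4.44089210e-16
  1.61043461e+00  1.62916868e+00]
[-5.51021201e-04  8.19351394e-01 -5.73290983e-01 -6.62193934e-04] [ 0.01425991  0.54114855 -0.4708067 ]
```

```bash
python3 - <<'E'
from h import *
ctrl.servo_line([205.6,-563.7,430],v=250)
for n,s,yaw in (('B',[527,151],7.3),('A',[453,-177.5],12.9)):
    yw=np.radians(yaw); p=np.array([*s,450])+off(yw,-30,0)
    ctrl.move_pose(list(p),quat(yw,1)); c=snap('wrist','w'+n); print(n,ctrl.read_t(),-c['R'].T@c['t'],c['R'][2],c['R'][0])
a,b=[cv2.imread(f'pics/w{n}.png') for n in 'AB']
cv2.imwrite('pics/wAB.png',cv2.resize(np.vstack([a,b]),(600,600*960//640))[:,:] if 0 else cv2.resize(np.hstack([a,b]),(800,300)))
E
```

```text
B 3.85 [569.90060012 155.96909308 615.76512717] [-0.26129162 -0.03411199 -0.96465697] [ 1.27641966e-01 -9.91820185e-01  4.98817959e-04]
A 5.1833 [ 495.1742739  -167.16462717  615.95527622] [-0.25629329 -0.05942849 -0.96477044] [ 2.25174229e-01 -9.74318494e-01  1.98636032e-04]
```

View pics/wA.png

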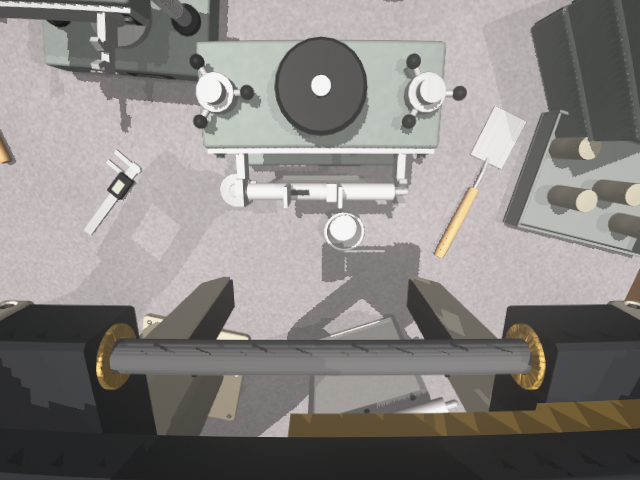

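View pics/wB.png

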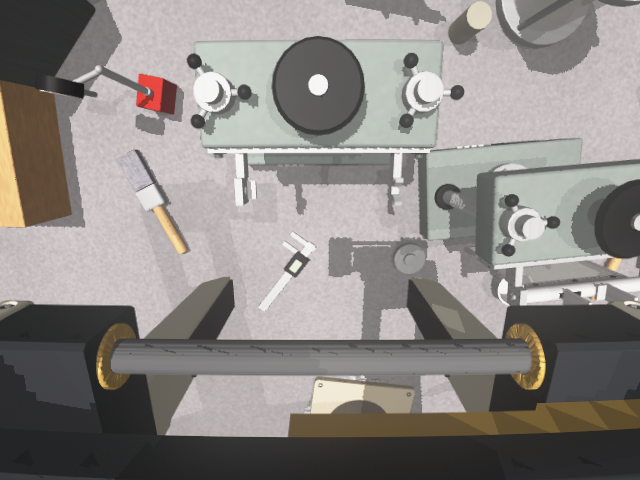

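```bash
python3 - <<'E'
from h import *
for n in 'AB':
    c=dict(np.load(f'pics/w{n}.npz')); P=cloud(c); f=c['frame'].astype(int)
    m=(abs(P[...,2]-264.5)<5)&(f[...,1]-f[...,0]>6); m[:,:190]=0;m[:,455:]=0;m[155:]=0
    m=m.astype(np.uint8); k,l,s,_=cv2.connectedComponentsWithStats(m); i=1+s[1:,4].argmax()
    v,u=np.where(l==i); q=np.array([on_plane(c,a,b,265) for a,b in zip(u,v)])[:,:2].astype(np.float32)
    print(n,s[i],'z',np.median(P[v,u,2]),cv2.minAreaRect(q))
    box=np.array([cv2.boxPoints(cv2.minAreaRect(q))]); 
    d=((f.sum(2)<200)&(abs(P[...,2]-305)<25)); d[:,:260]=0; d[:,380:]=0; v,u=np.where(d)
    (hu,hv),r=cv2.minEnclosingCircle(np.stack([u,v],1).astype(np.float32)); zz=np.median(P[v,u,2]);print('wheel',hu,hv,r,'z',zz,on_plane(c,hu,hv,zz))
    mu=(f[75:95,310:332].min(2)>200); v,u=np.where(mu); uu,vv=u.mean()+310,v.mean()+75; print('hub',uu,vv,P[int(vv),int(uu)],on_plane(c,uu,vv,316))
    # frame-local points in front of the crosshead
    yw=np.radians(12.9 if n=='A' else 7.3); ctr=on_plane(c,uu,vv,316)
    Q=P[150:212,215:415].reshape(-1,3)-[ctr[0],ctr[1],0]; L=np.stack([Q[:,0]*np.cos(yw)+Q[:,1]*np.sin(yw),-Q[:,0]*np.sin(yw)+Q[:,1]*np.cos(yw),Q[:,2]],1)
    L=L[(L[:,2]>235)&(L[:,0]<-60)&(L[:,0]>-130)]
    for lo in range(-110,110,10):
        s_=L[(L[:,1]>=lo)&(L[:,1]<lo+10)]
        if len(s_): print(lo,len(s_),'x',np.percentile(s_[:,0],[3,50,97]).round(0),'z',np.percentile(s_[:,2],[5,50,97]).round(0))
E
```

```text
A [ 197   41  117  105 5544] z 264.7993331319159 ((533.6589965820312, -94.37879943847656), (95.47987365722656, 110.46424865722656), 12.81612777709961)
wheel 320.0 85.52577209472656 48.56707000732422 z 308.03323349152413 [ 547.94711319 -154.83682402  308.03323349]
hub 320.6495176848875 84.79099678456592 [ 547.90871419 -154.8488456   314.99017981] [ 547.25659194 -155.55033745  316.        ]
-100 17 x [-97. -94. -91.] z [255. 257. 259.]
-90 391 x [-107.  -86.  -62.] z [253. 258. 269.]
-80 267 x [-102.  -87.  -62.] z [240. 258. 266.]
-70 164 x [-102.  -93.  -86.] z [257. 262. 265.]
-60 156 x [-102.  -93.  -86.] z [257. 262. 264.]
-50 165 x [-103.  -93.  -86.] z [257. 262. 265.]
-40 158 x [-103.  -93.  -86.] z [257. 262. 265.]
-30 129 x [-103.  -94.  -86.] z [258. 263. 305.]
-20 241 x [-103.  -93.  -85.] z [265. 282. 306.]
-10 166 x [-103.  -93.  -86.] z [258. 263. 268.]
0 168 x [-103.  -94.  -86.] z [257. 262. 265.]
10 152 x [-103.  -94.  -86.] z [257. 262. 265.]
20 169 x [-103.  -94.  -86.] z [257. 263. 265.]
30 201 x [-103.  -93.  -85.] z [259. 298. 305.]
40 166 x [-103.  -94.  -86.] z [258. 262. 264.]
50 162 x [-103.  -94.  -86.] z [258. 262. 264.]
60 158 x [-103.  -94.  -86.] z [258. 262. 264.]
70 276 x [-107.  -91.  -65.] z [241. 260. 267.]
80 446 x [-108.  -83.  -61.] z [248. 264. 270.]
B [ 194   40  118  107 5661] z 264.80103565564525 ((614.7866821289062, 226.80331420898438), (97.06709289550781, 110.79011535644531), 7.39933443069458)
wheel 317.5 85.0 49.00265121459961 z 308.14741679922776 [623.60149323 165.05052313 308.1474168 ]
hub 318.10819672131146 84.3672131147541 [623.32954806 164.55191996 314.42232712] [622.77979876 164.38266047 316.        ]
-90 372 x [-107.  -87.  -61.] z [241. 250. 263.]
-80 114 x [-90. -79. -61.] z [237. 245. 261.]
70 203 x [-106.  -95.  -82.] z [237. 239. 260.]
80 501 x [-107.  -85.  -62.] z [240. 251. 263.]
```

```bash
python3 - <<'E'
from h import *
for n,ctr,yw in (('A',[547.5,-155.2],12.85),('B',[623.1,164.6],7.35)):
    c=dict(np.load(f'pics/w{n}.npz')); P=cloud(c); yw=np.radians(yw)
    Q=P[150:212,215:415].reshape(-1,3)-[*ctr,0]; L=np.stack([Q[:,0]*np.cos(yw)+Q[:,1]*np.sin(yw),-Q[:,0]*np.sin(yw)+Q[:,1]*np.cos(yw),Q[:,2]],1)
    L=L[(L[:,2]>235)&(L[:,0]<-75)&(L[:,0]>-130)]
    for s in(-1,1):
        a=L[(L[:,1]*s>70)&(L[:,1]*s<100)]; t=a[a[:,2]>np.percentile(a[:,2],97)-3.5]
        print(n,s,'arm top z',np.percentile(a[:,2],[80,90,97]).round(1),'y',np.percentile(t[:,1],[2,50,98]).round(1),'front x',np.percentile(a[:,0],2).round(1))
    if n=='A':
        for lo,hi in((-45,5),(15,60)):
            t=L[(L[:,1]>lo)&(L[:,1]<hi)&(L[:,2]>298)]; print('tab y',np.percentile(t[:,1],[2,50,98]).round(1),'x',np.percentile(t[:,0],[2,50,98]).round(1),'z',np.median(t[:,2]).round(1))
        b=L[(abs(L[:,1])<65)&(L[:,2]>262)&(L[:,2]<267)]; print('barrel fit',np.polyfit(b[:,1],b[:,0],1))
E
```

```text
A -1 arm top z [265.4 268.4 269.3] y [-87.8 -83.8 -79.9] front x -107.8
A 1 arm top z [268.7 269.2 269.8] y [79.3 83.3 87.5] front x -108.4
tab y [-20.5 -18.5 -16.7] x [-104.   -94.6  -85.1] z 304.5
tab y [30.3 32.2 34.2] x [-104.2  -94.   -85.1] z 304.5
barrel fit [-6.82712638e-04 -9.46034693e+01]
B -1 arm top z [260.2 261.8 262.6] y [-87.2 -83.3 -79.6] front x -108.2
B 1 arm top z [261.4 261.9 262.7] y [79.8 83.6 88. ] front x -107.9
```

```bash
cat >> h.py <<'E'
YA,YB=np.radians(12.85),np.radians(7.35)
SA=np.array([547.5,-155.2,0])+off(YA,-94.6,-.4)
SB=np.array([623.1,164.6,0])+off(YB,-94.6,.1)
E
python3 - <<'E'
from h import *
print(SA,SB)
command_gripper(90,35)
ctrl.move_pose(list(SA+[0,0,350]),quat(YA,1))
print(ctrl.servo_line(list(SA+[0,0,270]),v=80,stop_force=8),ctrl.read_position(),ctrl.read_force())
command_gripper(60); print(ctrl.read_finger_gap(),ctrl.read_force())
command_gripper(36,38); print(ctrl.read_finger_gap(),ctrl.read_force(),ctrl.read_t())
E
```

```text
[ 455.35815569 -176.62896469    0.        ] [529.26451814 152.596986     0.        ]
False [ 455.66144474 -176.76247454  270.71580908] [ 0.32194286 -0.2373351  -0.07431792]
60.141808202567105 [-1.044089    5.98257716  3.37803898]
38.39924613310693 [ 1.03813771 -1.50904131  3.45578067] 8.3417
```

```bash
python3 - <<'E'
from h import *
for dz,v in((6,20),(70,60)):
    r=ctrl.servo_line(list(SA+[0,0,270.5+dz]),v=v,stop_force=14); print(r,ctrl.read_position(),ctrl.read_force(),ctrl.read_finger_gap())
    if r: break
ctrl.pause(.15)
snap('wrist','w3'); snap('side','s3'); print(ctrl.read_force(),ctrl.read_torque(),ctrl.read_t())
a=cv2.imread('pics/w3.png')[:300]; b=cv2.imread('pics/s3.png')[100:400,200:500]
cv2.imwrite('pics/c3.png',cv2.resize(np.hstack([a,b]),(800,255)))
E
```

```text
False [ 455.26248131 -176.5595428   276.23065214] [-0.32252631 -0.12675127 -3.19406719] 38.53789318769859
False [ 455.18428162 -176.52475165  339.90855398] [ 0.20438509  0.68731366 -3.21957139] 38.35873505641963
[ 0.03141001  0.39610559 -2.27629097] [-0.03107265 -0.0093988   0.03805136] 10.2833
```

View pics/c3.png

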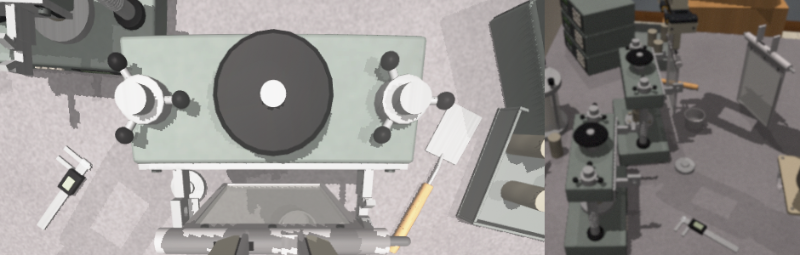

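```bash
python3 - <<'E'
from h import *
c=dict(np.load('pics/s3.npz')); P=cloud(c).reshape(-1,3)
q=P[(P[:,0]>150)&(P[:,0]<420)&(P[:,1]<-60)&(P[:,1]>-400)&(P[:,2]>100)&(P[:,2]<330)]
print(len(q),q.min(0),q.max(0)); print(np.percentile(q,[2,50,98],axis=0).round(0))
def axis(c,S,yw,z0):
    P=cloud(c).reshape(-1,3)-S; L=np.stack([P[:,0]*np.cos(yw)+P[:,1]*np.sin(yw),-P[:,0]*np.sin(yw)+P[:,1]*np.cos(yw),P[:,2]],1)
    b=L[(abs(L[:,0])<18)&(abs(L[:,1])<95)&(abs(L[:,2]-z0)<14)]
    for lo in range(-90,90,20):
        s=b[(b[:,1]>=lo)&(b[:,1]<lo+20)]
        if len(s)>10: print(lo,len(s),np.percentile(s[:,0],[5,50,95]).round(1),np.percentile(s[:,2],[5,50,95]).round(1))
    return b
axis(dict(np.load('pics/w3.npz')),SA,YA,325)
E
```

```text
2088 [ 150.01628159 -396.98410322  100.15094096] [ 230.23660413 -257.48882108  325.91360115]
[[ 151. -383.  104.]
 [ 183. -330.  207.]
 [ 218. -276.  319.]]
-90 600 [-6.2  0.9  7.7] [325.2 329.4 334. ]
-70 1122 [-7.   2.2  8. ] [325.3 332.2 334.2]
-50 836 [-5.6  4.5  8.1] [324.8 331.5 333.9]
-30 649 [-7.8  6.2  8.4] [324.1 335.5 337.5]
-10 1183 [-7.1  2.4  8. ] [325.3 332.5 336.9]
10 578 [-5.8  5.9  8.1] [324.  330.2 336.7]
30 810 [-5.2  4.3  8. ] [324.9 331.2 333.5]
50 1096 [-6.8  2.2  7.9] [325.3 331.6 333.6]
70 406 [-6.9  2.   7.7] [325.3 331.6 333.4]
```

```bash
python3 - <<'E'
from h import *
ctrl.servo_line(list(SA+off(YA,-55,0)+[0,0,340]),v=100)
ctrl.servo_line(list(SB+off(YB,-60,0)+[0,0,340]),rot=quat(YB,1),v=150)
ctrl.servo_line(list(SB+[0,0,330]),v=80); ctrl.pause(.3)
c=snap('wrist','w4'); print(ctrl.read_position(),ctrl.read_force(),ctrl.read_finger_gap(),ctrl.read_t())
P=cloud(c).reshape(-1,3)-SB; yw=YB; L=np.stack([P[:,0]*np.cos(yw)+P[:,1]*np.sin(yw),-P[:,0]*np.sin(yw)+P[:,1]*np.cos(yw),P[:,2]],1)
b=L[(abs(L[:,0])<25)&(abs(L[:,1])<95)&(abs(L[:,2]-315)<14)]
for lo in range(-90,90,20):
    s=b[(b[:,1]>=lo)&(b[:,1]<lo+20)]
    if len(s)>10: print(lo,len(s),np.percentile(s[:,0],[5,95]).round(1),np.percentile(s[:,2],[5,95]).round(1),np.percentile(s[:,1],[2,98]).round(1))
f=c['frame'].astype(int); m=f[75:95].min(2)>200
cv2.imwrite('pics/c4.png',c['frame'][:330,:,::-1])
E
```

```text
[529.12687871 152.63241212 330.21683241] [-0.15142322  0.13455024 -2.59574389] 38.341320338348346 14.6667
-90 414 [-12.1  -3. ] [315.7 324.7] [-89.5 -70.4]
-70 696 [-9.7 -2.5] [315.6 324.9] [-69.6 -50.5]
-50 318 [-9.5 -2.2] [314.7 324.9] [-49.9 -40.2]
-30 379 [-14.7   0.7] [314.5 328.7] [-19.3 -10.2]
-10 1147 [-15.8  -1.2] [316.1 328. ] [-9.7  9.7]
10 375 [-15.8  -0.8] [314.5 327.3] [10.2 19. ]
30 383 [-9.7 -0.6] [313.8 324.4] [39.  49.9]
50 852 [-10.   -0.5] [315.  324.5] [50.4 69.6]
70 328 [-10.3  -0.2] [314.9 324.3] [70.1 77.2]
```

View pics/c4.png

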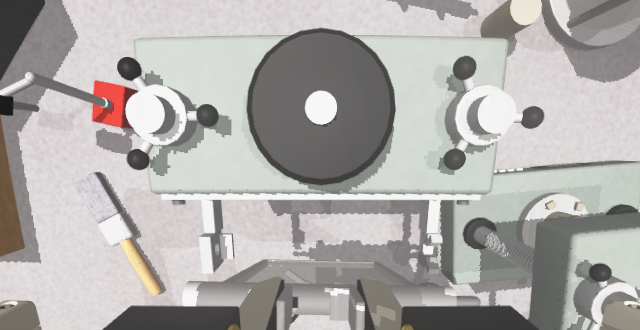

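```bash
cat >> h.py <<'E'
def loc(c,S,yw):
    P=cloud(c)-S; return np.stack([P[...,0]*np.cos(yw)+P[...,1]*np.sin(yw),-P[...,0]*np.sin(yw)+P[...,1]*np.cos(yw),P[...,2]],-1)
def fitbar(c,S,yw,z0):
    L=loc(c,S,yw).reshape(-1,3); out=[]
    for lo,hi in((-75,-42),(42,75)):
        b=L[(abs(L[:,0])<22)&(L[:,1]>lo)&(L[:,1]<hi)&(abs(L[:,2]-z0)<13)]
        A=np.c_[b[:,0],b[:,2]]; x=np.array([-3,z0-1.]) # radius fixed at 9
        from scipy.optimize import least_squares
        r=least_squares(lambda p:np.hypot(*(A-p).T)-9,x,loss='soft_l1'); out.append((r.x.round(2),len(b),float(np.sqrt(np.mean(r.fun**2)).round(2))))
    return out
def sheet(c,S,yw,z0):
    L=loc(c,S,yw).reshape(-1,3); b=L[(abs(L[:,0])<70)&(abs(L[:,1])<60)&(L[:,2]<z0-20)&(L[:,2]>z0-200)]
    for lo in range(-200,-20,30):
        s=b[(b[:,2]>=z0+lo)&(b[:,2]<z0+lo+30)]
        if len(s)>20: print('sheet dz',lo+15,len(s),'x',np.percentile(s[:,0],[5,50,95]).round(1))
E
python3 - <<'E'
from h import *
c3=dict(np.load('pics/w3.npz')); print(fitbar(c3,SA,YA,325)); sheet(c3,SA,YA,325)
c4=snap('wrist','w5'); print(fitbar(c4,SB,YB,315)); sheet(c4,SB,YB,315)
for c,S,Y in((c3,SA,YA),(c4,SB,YB)):
    L=loc(c,S,Y); f=c['frame']; m=(f.min(2)>200)&(abs(L[...,2]-315)<4)&(abs(L[...,0]-94)<15)&(abs(L[...,1])<12); print('hub',m.sum(),L[m].mean(0),'expect 94.6')
    t=L[(abs(L[...,2]-262)<9)&(abs(abs(L[...,1])-84)<12)&(L[...,0]<22)&(L[...,0]>-25)]
    for s in(-1,1):
        q=t[t[:,1]*s>0]; print('arm',s,len(q),np.percentile(q,[2,50,98],axis=0).round(1).tolist() if len(q) else '')
print(ctrl.read_ee_rot(),quat(YB,1),ctrl.read_torque())
E
```

```text
[(array([ -0.94, 324.68]), 1860, 0.52), (array([ -1.05, 324.11]), 1804, 0.53)]
sheet dz -185 653 x [0.9 1.3 2.8]
sheet dz -155 730 x [0.9 1.1 1.4]
sheet dz -125 984 x [0.9 1.2 1.4]
sheet dz -95 1259 x [0.9 1.1 1.5]
sheet dz -65 6939 x [ 1.  47.3 66.3]
sheet dz -35 2085 x [0.8 1.3 2.9]
[(array([-11.55, 315.81]), 1151, 0.55), (array([ -9.46, 314.94]), 1383, 0.57)]
sheet dz -185 351 x [-50.2 -48.7 -46.3]
sheet dz -155 368 x [-45.9 -42.7 -39.6]
sheet dz -125 489 x [-39.5 -36.1 -32.8]
sheet dz -95 668 x [-32.8 -29.3 -26.3]
sheet dz -65 4605 x [-24.2  47.7  66.5]
sheet dz -35 1578 x [-19.   54.6  68. ]
hub 739 [9.43935598e+01 1.14948519e-01 3.14809810e+02] expect 94.6
arm -1 522 [[-10.7, -87.8, 253.8], [9.8, -82.7, 260.4], [21.4, -79.6, 269.8]]
arm 1 689 [[-10.2, 79.8, 254.3], [6.0, 82.7, 267.6], [21.0, 88.0, 269.9]]
hub 827 [ 9.44758420e+01 -5.08079960e-02  3.14815042e+02] expect 94.6
arm -1 347 [[-14.6, -87.8, 253.1], [-6.4, -83.0, 259.9], [13.7, -79.7, 263.0]]
arm 1 574 [[-14.4, 79.8, 253.9], [0.4, 82.9, 261.2], [13.6, 88.0, 263.0]]
[-1.44600145e-04  7.50991105e-01 -6.60312297e-01  9.66614174e-05] [np.float64(-0.0), np.float64(0.7509760819432414), np.float64(-0.6603294059400792), np.float64(0.0)] [ 0.03326348  0.00499027 -0.04410688]
```

```bash
cat >> h.py <<'E'
def tq(yaw,th):
    q=quat(yaw,1); R=Ro.from_quat([*q[1:],q[0]]); a=np.array([-np.sin(yaw),np.cos(yaw),0])
    R=Ro.from_rotvec(a*th)*R; q=R.as_quat(); return [q[3],*q[:3]],R.as_matrix()[:,2]
E
python3 - <<'E'
from h import *
command_gripper(36,55)
G=np.array(ctrl.read_position())+[0,0,19]
for k in range(1,7):
    q,z=tq(YB+.018*k/6,-.22*k/6); ctrl.servo_line(list(G+19*z),rot=q,v=4)
ctrl.pause(.2)
c=snap('wrist','w6'); print(G,ctrl.read_finger_gap(),ctrl.read_force(),ctrl.read_t())
print(fitbar(c,SB,YB,315)); sheet(c,SB,YB,315)
E
```

```text
[529.23675136 152.59304944 348.98903751] 38.347253548523405 [-0.13514704  0.24517472 -3.06467662] 17.125
[(array([ -2.86, 313.96]), 1138, 0.55), (array([ -2.83, 313.42]), 1380, 0.56)]
sheet dz -185 403 x [-0.9 -0.7  0.7]
sheet dz -155 385 x [-0.9 -0.8 -0.7]
sheet dz -125 497 x [-0.9 -0.8 -0.6]
sheet dz -95 669 x [-0.9 -0.8 -0.6]
sheet dz -65 4971 x [-0.8 47.6 66.3]
sheet dz -35 1838 x [-0.7 56.3 68.2]
```

```bash
python3 - <<'E'
from h import *
c=dict(np.load('pics/wA.npz')); print(fitbar(c,SA,YA,255)); sheet(c,SA,YA,255)
c=dict(np.load('pics/w6.npz')); L=loc(c,SB,YB); q=L[(abs(abs(L[...,1])-50)<30)&(abs(L[...,0])<15)&(abs(L[...,2]-315)<12)]
print('barrel y ends',np.percentile(q[:,1],[.5,99.5]))
q=L[(abs(L[...,0]+3)<9)&(abs(abs(L[...,1])-86)<12)&(abs(L[...,2]-315)<6)]; print('pin side',len(q),q.min(0),q.max(0))
q=L[(abs(L[...,2]-317)<8)&(abs(L[...,1])<95)&(abs(L[...,0]+3)<14)]; print(np.histogram(q[:,1],bins=range(-96,100,4)))
E
```

```text
[(array([-1.0000e-01,  2.5463e+02]), 531, 0.62), (array([-2.4000e-01,  2.5454e+02]), 544, 0.82)]
sheet dz -185 968 x [ 2.1 27.1 36.5]
sheet dz -155 145 x [1.9 2.  2.2]
sheet dz -125 168 x [1.8 2.  2.1]
sheet dz -95 181 x [1.7 1.9 2.1]
barrel y ends [-78.87166666  77.21947389]
pin side 314 [ -6.42913162 -93.72466066 311.71961019] [  5.99570284  77.7971793  320.99694721]
(array([  8,  61,  65,  70,  35, 140, 138, 139, 134, 144, 141, 143, 146,
        93,   7,   0,   0,   0,   3,  15,  54,  53, 127, 218, 224, 225,
       222, 206,  18,   5,   0,   0,   0,  19, 113, 169, 166, 173, 168,
       169, 169, 164, 178,  66,   0,   0,   0,   0]), array([-96, -92, -88, -84, -80, -76, -72, -68, -64, -60, -56, -52, -48,
       -44, -40, -36, -32, -28, -24, -20, -16, -12,  -8,  -4,   0,   4,
         8,  12,  16,  20,  24,  28,  32,  36,  40,  44,  48,  52,  56,
        60,  64,  68,  72,  76,  80,  84,  88,  92,  96]))
```

```bash
python3 - <<'E'
from h import *
def st(m): print(m,np.round(ctrl.read_position(),2),np.round(ctrl.read_force(),2),round(ctrl.read_finger_gap(),2),ctrl.read_t())
p=np.array(ctrl.read_position()); st('0')
p=p+off(YB,2.75,0); ctrl.servo_line(list(p),v=10); ctrl.pause(.1)
h0=314.1  # axis height now
r=ctrl.servo_line(list(p-[0,0,h0-266]),v=30,stop_force=5); st(r)
if not r:
    ctrl.pause(.2); r=ctrl.servo_line(list(p-[0,0,h0-243]),v=8,stop_force=4); st(r)
    ctrl.pause(.4); st('end'); print('axis est',h0-(p[2]-ctrl.read_position()[2]))
    c=snap('wrist','w7'); print(fitbar(c,SB,YB,250))
E
```

```text
0 [533.4  153.2  330.41] [-0.14  0.25 -3.06] 38.35 17.125
False [536.25 153.55 282.59] [ 0.46 -0.44 -2.87] 38.22 19.4083
True [536.3  153.5  264.21] [-0.04 -0.85  5.09] 38.5 21.6333
end [536.3  153.52 264.18] [ 0.18 -0.35  6.44] 38.16 22.0333
axis est 247.87059647571505
[(array([2.0000e-01, 2.4757e+02]), 1156, 0.54), (array([5.0000e-02, 2.4735e+02]), 1390, 0.73)]
```

```bash
python3 - <<'E'
from h import *
def st(m): print(m,np.round(ctrl.read_position(),2),np.round(ctrl.read_force(),2),round(ctrl.read_finger_gap(),2),ctrl.read_t())
command_gripper(80); st('open'); ctrl.pause(.3)
q,z=tq(YB+.018,-.22); p=np.array(ctrl.read_position())
r=ctrl.servo_line(list(p-130*z),v=80,stop_force=10); st(r)
ctrl.move_pose(list(SB+off(YB,-40,0)+[0,0,450]),quat(YB,1)); ctrl.pause(.3)
c=snap('wrist','w8'); print(fitbar(c,SB,YB,249)); sheet(c,SB,YB,248)
L=loc(c,SB,YB); 
for lo,hi in((-45,5),(15,60)):
    t=L[(L[...,1]>lo)&(L[...,1]<hi)&(L[...,2]>291)&(L[...,2]<305)&(abs(L[...,0])<15)]; print('tab y',np.percentile(t[:,1],[2,50,98]).round(1),t[:,2].mean())
f=c['frame'][20:260,160:480]; cv2.imwrite('pics/c8.png',cv2.resize(f,None,fx=2.4,fy=2.4)[:,:,::-1]); st('end')
E
```

```text
open [535.29 153.16 262.2 ] [ 0.01 -0.23 -0.91] 79.99 22.925
False [507.17 149.12 388.66] [ 0.06 -0.05  0.18] 80.35 25.0
[(array([  0.89, 247.47]), 529, 0.63), (array([  0.34, 247.4 ]), 517, 0.8)]
sheet dz -185 1173 x [ 4.  30.8 41.6]
sheet dz -155 115 x [3.1 3.5 3.8]
sheet dz -125 87 x [3.  3.3 3.6]
sheet dz -95 38 x [2.9 3.  4.3]
tab y [-23.3 -21.2 -19.3] 297.0152232662244
tab y [27.7 29.3 31.4] 296.73445108819436
end [489.12 147.45 449.53] [-0.34 -0.15  0.66] 80.18 25.775
```

View pics/c8.png

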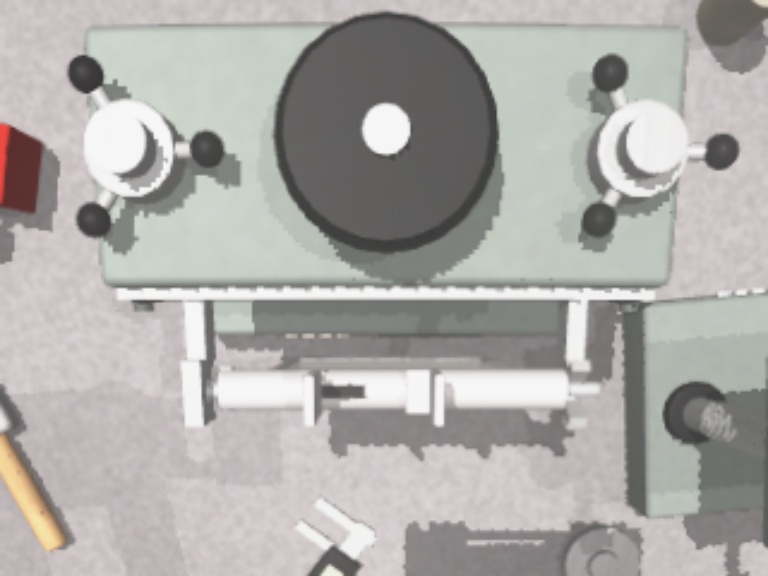

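The two tabs are 50.5 mm apart centre to centre, against 50.7 mm at the start, so the pin is fully out. In the crop the barrel lies in both arms, with the stub in its slot at the right, near (580,388).

```bash
python3 -c "
from h import *
print(ctrl.read_t()); ctrl.hand_in()"
```

```text
25.775
the job is handed in; nothing more can be done
```

I moved the guard from frame A to frame B, let the pin spring in, and handed the job in at 25.8 s. The hand-in reports no verdict, so what follows is from my own checks.

- **Seating:** With the pin still drawn, I felt the guard seat at an axis height of about 248 mm. That is 5 mm above `frame_b_seat` and agrees with the camera estimate of the arm tops. It rested with about 9 N of contact for 0.4 s or more before I let the tabs go.
- **Pin:** In the last picture the tabs are 50.5 mm apart centre to centre. They were 50.7 mm apart when the guard hung on frame A, so the pin is fully sprung out.
- **Position:** The axis is at about 247.5 to 248 mm. It is about 0.6 mm off in x and 2.7 mm toward -y, roughly 2.8 mm sideways in all against the 6 mm limit. Its yaw is within about 0.005 rad.
- **Clear of the scene:** The gripper is about 200 mm above the guard and touches nothing. I did not re-measure the loose things on the bench, but no contact was felt.

**What went wrong on the way:** The guard swung in the grip during the carry, tilting by 0.22 rad and turning by 0.018 rad. I corrected this before lowering it by turning the tool about the pinch point, then measured it again as upright. On release it slid about 2.7 mm in y, which is within the bracket's clearance.

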